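# Switch on the static eliminator and hold the filter crucible over it

### The arm

A 6-joint arm with a two-finger parallel gripper is mounted at the origin on the work surface. World frame = base frame: x ahead of the robot, y to its left, z up, the work surface at z = 0. Lengths are in mm, angles in rad, forces in N, time in s.
With the tool pointing down it reaches from about 300 to 850 mm from the base axis. Payload 5.4 kg.
Tool frame: the origin (TCP) lies midway between the tips of the shut fingers; the grasp point (between the pads) lies 19 mm behind it; z points along the fingers, y is the direction in which the jaws open and shut (so a half turn about z gives the same grasp; the last joint's range is limited). The gripper opens to 85 mm and grips with 20 to 120 N. Pads are 22 mm wide; open, the fingers measure 114 mm over their backs; the gripper's body (76 mm by 85 mm) begins 54 mm behind the grasp point. The pads swing forward as they close: fully open they stand 13 mm farther back than shut.
Start: joints at [-0.21, 0.158, 1.597, -0, 1.386, -0.21], TCP at [574.984, -0.018, 231.299] pointing down, gripper open.
Joint ranges: [-2.91, 2.91], [-0.94, 2.29], [0.18, 2.7], [-1.29, 4.43], [0.17, 2.64], [-3, 3]. Speed limits (rad/s): [2.57, 2.57, 3.14, 3.14, 3.14, 3.14].

### API

Orientations are given as a 3x3 rotation matrix whose columns are the frame's x, y, z axes.
In Python, from station import ctrl, imaging gives the robot as it stands.
- The arm moves only by the tool step_arm, never from a script. Its argument "motion" is a list of rows, each a list of 7 numbers: the gripper's target within -1 to 1 (fully open at 1, half-way at 0, shut at -1), then the shift along the tool's x, y, z in mm, then the turn, a rotation vector about the tool's x, y, z in degrees. In form: [[gripper, dx, dy, dz, ax, ay, az], ...]. A call has 1 to 20 rows; each row is the pose to reach, as a shift and turn from the pose commanded when the call began, along the tool's axes at that moment; what a row does not reach only later rows make up. A row lasts 1/8 s, in which the tool goes at most 62.5 mm and 10.7 degrees, less where a joint would pass 70% of its speed; a pose out of reach is approached as far as the arm can. A call with a gripper value outside its range is refused whole. The fingers move at their own pace and stop on an object; "grip_force" is the grip in N (left out, the last holds). Time passes only in rows, so rows that repeat a pose let the fingers close. It gives the time, the measured TCP pose, the force and the opening at its end, in the units of the state.
- ctrl.state(): the state, without advancing time (a new reading comes with each control period).
- imaging.read_camera(name): name is "scene" or "side" or "wrist"; returns a dict with "image" (384x512x3 uint8, blue, green, red), "fx", "fy", "cx", "cy" (pixels), "pose" (4x4, takes a point from camera to world coordinates). Camera axes: x right, y up, looking along -z (the intrinsics and any distortion apply to the point x, -y, -z); pixel columns grow to the right and rows downward; lengths in mm; the calibration is good to about 2 mm. A picture is of the moment at which its call begins. There is no depth.
- ctrl.close_job(): hands the job in, once; it reports no verdict.
Trained networks look in a picture, given as the dict that the camera call returned (one of the last four; its "shot" number tells which), for a name from the list of things; names that differ only in an ending like _2 or _b are one class to them, and where a whole thing is asked for, a point or a joint stands for the part that bears it (a point fixed in the world has none). Each returns a list of dicts, best first, with "p" (0 to 1); they miss things now and then, are a little off and sometimes report something else, mostly with a low value. They report only what shows in the picture. A call takes as long as a camera call. They do not tell look-alikes from the thing itself.
- imaging.spot_in(label, picture): "bbox" ([left, top, right, bottom] in pixels, round what is visible of it).
The state is a dict: "time": time; "q": joint angles; "dq": joint speeds; "joint_efforts": joint torques, N m; "position": TCP position; "orientation": TCP orientation; "ft_force": force on the tool from outside, world axes, zero at the start; "torque": the same for the moment, N m; "grip_width": opening from 0.0 (shut) to 1.0 (fully open).
Only numpy, scipy, OpenCV 4.12 (cv2) and the standard library are available. Lean on these libraries where they do the work, as an engineer would, in place of code of your own. Each camera call takes 0.05 s, during which the arm holds its last target. There are 200 camera calls.

### The job

Take the static off the white porcelain filter crucible before weighing: first turn the bar handle of the rotary switch clockwise from off fully to on, then pick up the crucible, lift it over the tube rack without touching the rack, and bring it over the round window of the static eliminator. Finish while still holding it there, upright and still, centred on the window and about 10 mm above it without ever touching the eliminator. Leave the bottles, the glass rod and the retort stand where they are.

Things in the scene. Friction and masses are not known exactly. Their poses are not given: they have to be found in the camera images.
- handle (a joint): turn of the rotary switch's bar handle, rad: 0 = off (start), 1.047 (60 degrees clockwise seen from above) = on. End stops at both. An over-centre detent spring (holding torque about 0.1 N m at either end) snaps it to the nearer of the two, tipping over half way at 0.52
- handle_grip (a point): point to grip on the rotary switch's black bar handle, on its vertical turning axis, 88 mm above the cart top. Bar: 56 mm long (frame x), 12 mm wide (y), 26 mm high, from 72 to 98 mm above the cart top; white line on its -x end; z is up; the frame turns with the handle. A 28 mm neck carries it on the switch box
- crucible: white porcelain filter crucible, loose, about 50 g, an open round cup 46 mm high: foot 26 to 28 mm diameter up to 12 mm, then an almost straight upper body, 38.4 mm diameter at 18 mm height and 40 mm at the rim; wall 3 mm. Origin at the centre of its underside, z up its axis. Can be gripped from above, 30 mm above its underside
- ioniser: static eliminator, a fixed grey box 110 x 110 mm, top 50 mm above the cart top, with a round dark grille window in the middle of its top. Origin at the centre of its underside on the cart top, z up. It stands on one side of the rack (left or right), the crucible on the other
- ioniser_window (a point): centre of the round window (52 mm diameter, in a thin bright ring of 60 mm) on top of the static eliminator, 51 mm above the cart top; z up
- rack: fixed aluminium tube rack, 240 mm long (its x, roughly pointing away from the robot), 56 mm wide (its y), full of glass tubes standing to 110 mm high (the frame itself to 72 mm). Origin at the centre of its underside on the cart top. It stands between the crucible and the static eliminator
- weighing_bottle: bystander: clear glass weighing bottle with knobbed stopper, loose, 45 mm diameter, 68 mm high; origin at the centre of its underside
- dropping_bottle: bystander: small amber glass dropping bottle with black collar and rubber teat, loose, 38 mm diameter, 98 mm high; origin at the centre of its underside
- glass_rod: bystander: glass rod with a rubber tip, loose, lying along its x, 200 mm long, 8 mm thick; origin under its middle
- retort_stand: bystander: fixed black steel retort stand at the left; origin at the foot of its rod (12 mm thick, 432 mm high). Foot plate 200 x 120 x 12 mm, from x = -50 to 150 mm in its frame; a clip at 270 mm height reaches 116 mm along its x and grips a glass funnel (76 mm wide at the top, 130 to 335 mm above the cart top)
- switch_box: fixed grey box of the rotary switch, 84 x 84 x 58 mm high (dial plate to 60 mm); origin at the centre of its underside on the cart top
Not all that is in view belongs to the job. Several things have the shape of the ioniser; the one meant has the colours described above.

How it is judged:
By the outcome, as a careful person would: the job done as asked, in the order asked, and still so for the second after the job is handed in, while the arm keeps its last pose, push and grip.
It also fails if it takes over 58 s, if anything falls off the work surface, if the arm or the gripper's body presses on something with over 40 N, if the wrist force passes 120 N, or if a joint passes its speed limit or range.

## Working session

There is one attempt and no reset: what is moved stays moved. The work goes in short steps, Python scripts to look and compute and a tool call to move; the robot and the scene stay as the last step left them, time stands still between calls to the robot, and variables do not carry over. Pictures are saved under pics/ and viewed, about 8 in all and at most 12, crops included, and the job is handed in when it is done.

Besides the shell and the picture viewer there is one more tool, called after "Call:" in YAML: its name, and indented under it one key for each argument. step_arm: Moves the arm, as the interface text tells. Its arguments: {"type":"object","properties":{"motion":{"type":"array"},"grip_force":{"type":"number"}},"required":["motion"]}

```bash
mkdir -p pics; cat > h.py <<'E'
import numpy as np, cv2
from station import ctrl, imaging
def shot(name, fn=None):
    p=imaging.read_camera(name)
    if fn: cv2.imwrite('pics/'+fn, p['image'])
    return p
def ray(p,u,v):
    T=np.array(p['pose']); d=np.array([(u-p['cx'])/p['fx'],-(v-p['cy'])/p['fy'],-1.])
    return T[:3,3],T[:3,:3]@d
def onz(p,u,v,z):
    o,d=ray(p,u,v); return o+d*(z-o[2])/d[2]
def proj(p,P):
    T=np.array(p['pose']); c=T[:3,:3].T@(np.array(P)-T[:3,3])
    return np.array([p['cx']+p['fx']*c[0]/-c[2], p['cy']-p['fy']*c[1]/-c[2]])
E
python3 - <<'E'
from h import *
ims=[]
for n in ['scene','side']:
    p=shot(n); print(n,{k:(np.round(v,2).tolist() if k=='pose' else v) for k,v in p.items() if k!='image'})
    for l in ['crucible','ioniser','rack','handle_grip','switch_box','weighing_bottle','dropping_bottle','glass_rod','retort_stand']:
        print(l,[(np.round(d['bbox']).astype(int).tolist(),round(d['p'],2)) for d in imaging.spot_in(l,p)][:4])
    cv2.imwrite(f'pics/{n}0.png',p['image'])
print(ctrl.state()['time'])
E
```

```text
scene {'fx': 376.14716022728226, 'fy': 376.14716022728226, 'cx': 257.46907439706564, 'cy': 196.89476263076068, 'pose': [[0.83, -0.44, 0.34, 887.2], [0.56, 0.65, -0.52, -510.62], [0.01, 0.62, 0.79, 982.59], [0.0, 0.0, 0.0, 1.0]], 'shot': 1}
crucible [([319, 32, 406, 167], 0.2)]
ioniser [([118, 222, 174, 274], 0.7), ([176, 342, 239, 384], 0.69), ([162, 261, 220, 315], 0.64)]
rack [([193, 193, 272, 262], 0.92)]
handle_grip [([308, 188, 330, 208], 0.6), ([117, 302, 175, 347], 0.35)]
switch_box [([299, 190, 340, 225], 0.57)]
weighing_bottle [([250, 305, 267, 328], 0.85)]
dropping_bottle []
glass_rod [([128, 312, 178, 343], 0.5)]
retort_stand [([319, 31, 404, 167], 0.76)]
side {'fx': 449.7867891537862, 'fy': 449.7867891537862, 'cx': 252.68162373566827, 'cy': 197.8837793115927, 'pose': [[-0.94, 0.26, -0.21, 258.99], [-0.33, -0.72, 0.6, 813.91], [0.01, 0.64, 0.77, 1053.01], [0.0, 0.0, 0.0, 1.0]], 'shot': 2}
crucible [([244, 248, 259, 267], 0.57), ([265, 127, 309, 164], 0.49)]
ioniser [([264, 127, 309, 165], 0.97), ([321, 143, 367, 188], 0.9), ([256, 98, 270, 112], 0.64)]
rack [([232, 163, 315, 217], 0.78)]
handle_grip [([182, 215, 200, 229], 0.56)]
switch_box [([171, 213, 212, 252], 0.9)]
weighing_bottle [([222, 126, 233, 150], 0.57)]
dropping_bottle [([186, 171, 197, 193], 0.83), ([170, 213, 213, 252], 0.58), ([222, 130, 237, 150], 0.24)]
glass_rod [([284, 121, 339, 135], 0.62)]
retort_stand [([65, 259, 196, 384], 0.89), ([169, 212, 212, 254], 0.44)]
1.0
```

View pics/scene0.png

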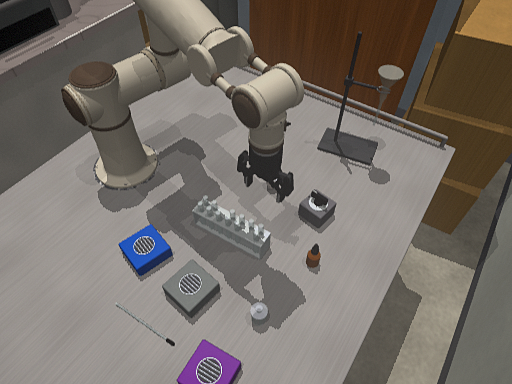

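View pics/side0.png

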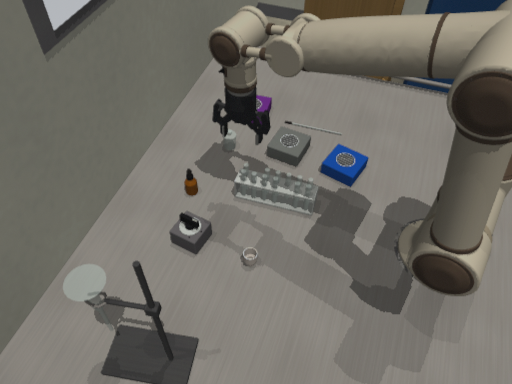

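Side view: the crucible is at (250,257), the switch at (190,230), the rack at (275,190), and the dropping bottle at (191,183). There are three eliminator-shaped boxes: grey (290,145), blue (345,163) and purple (260,104). The grey one fits the description of a grey box with a dark grille and bright ring. I'll confirm it in a crop.

```bash
python3 - <<'E'
from h import *
p=shot('scene');s=shot('side')
r=lambda a:np.round(a,1).tolist()
print('ion scene z50',r(onz(p,190.5,284,51)),'side',r(onz(s,289.5,141.5,51)))
print('crucible side rim', r(onz(s,250.5,253,46)), 'bbox bottom z0',r(onz(s,251,264,0)))
for n,c,b in(('scene',p,(319,200)),('side',s,(190,223))): print('handle',n,r(onz(c,*b,88)))
print('boxctr side',r(onz(s,191,227,60)), 'drop',r(onz(s,191.5,189,10)),r(onz(p,313,262,10)))
print('weigh',r(onz(p,259,312,60)),'fun',r(onz(s,86,283,335)),'stand',r(onz(s,170,360,12)),r(onz(p,340,142,12)))
for q in((195,200),(214,201),(270,236),(252,243)): pass
a=p['image'][170:240,270:370]; b=s['image'][195:285,165:285]; c=s['image'][115:225,225:325]
f=lambda x,k:cv2.resize(x,None,fx=k,fy=k,interpolation=cv2.INTER_CUBIC)
A=f(a,4);B=f(b,3.3);C=f(c,4)
o=np.zeros((600,800,3),np.uint8)
o[:280,:400]=A; o[290:290+B.shape[0],:B.shape[1]]=B; o[:440,400:800]=C
cv2.imwrite('pics/crop1.png',o)
E
```

```text
ion scene z50 [503.5, -240.7, 51.0] side [497.6, -234.3, 51.0]
crucible side rim [474.7, 205.2, 46.0] bbox bottom z0 [471.4, 210.1, 0.0]
handle scene [663.2, 174.7, 88.0]
handle side [648.9, 196.0, 88.0]
boxctr side [652.1, 189.5, 60.0] drop [730.0, 26.6, 10.0] [736.4, 22.4, 10.0]
weigh [698.9, -205.6, 60.0] fun [668.6, 538.4, 335.0] stand [559.3, 522.0, 12.0] [580.4, 519.6, 12.0]
```

View pics/crop1.png

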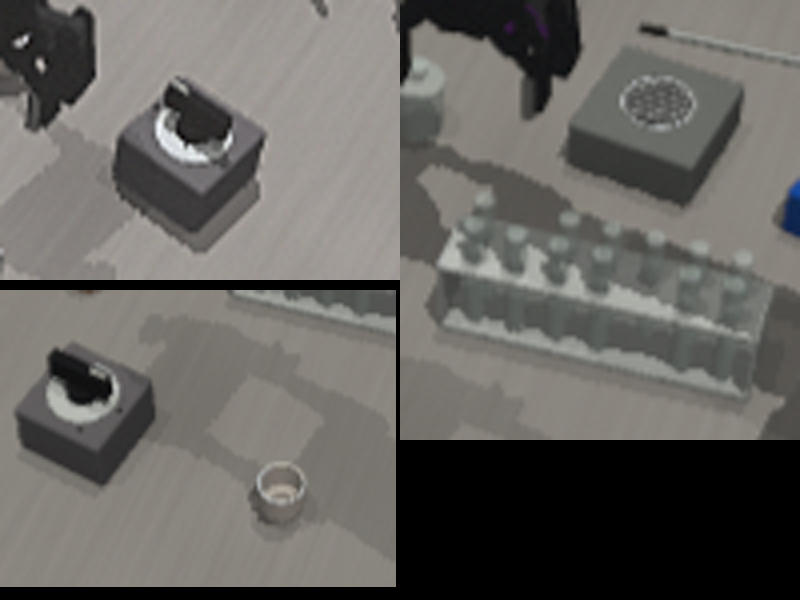

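The crop confirms the grey box, with its dark grille and bright ring, at side (290,141). The bar handle points from about (181,213) to (198,224) in the side view. I'll move above the switch for a wrist view.

```bash
python3 - <<'E'
from h import *
s=shot('side')
for q in((182,215),(198,226)): print(onz(s,*q,88))
st=ctrl.state(); print(np.round(st['orientation'],3).tolist(),st['position'],st['time'])
w=shot('wrist'); print(np.round(w['pose'],2).tolist(),w['fx'],w['cx'],w['cy'])
E
```

```text
[680.42684655 178.82258236  88.        ]
[624.90534385 197.91383968  88.        ]
[[0.0, 1.0, -0.0], [1.0, -0.0, -0.0], [-0.0, -0.0, -1.0]] [ 5.74976022e+02 -3.77233236e-02  2.31278105e+02] 1.15
[[1.0, 0.0, 0.0, 576.01], [-0.0, 0.95, 0.31, 78.0], [-0.0, -0.31, 0.95, 374.02], [0.0, 0.0, 0.0, 1.0]] 280.64882753042144 250.92567808357921 192.912007766255
```

Call:
step_arm:
  motion:
    - [1,27,12,0,0,0,-10]
    - [1,54,23,0,0,0,-20]
    - [1,80,34,0,0,0,-30]
    - [1,106,46,0,0,0,-40]
    - [1,132,57,0,0,0,-50]
    - [1,160,69,0,0,0,-60]
    - [1,186,80,0,0,0,-70]
    - [1,186,80,0,0,0,-70]
    - [1,186,80,0,0,0,-70]

```text
time: 2.33
position: [654.8, 185.4, 231.1]
orientation: [[-0.939, 0.344, -0.001], [0.344, 0.939, -0.001], [0.0, -0.001, -1.0]]
ft_force: [1.4, -0.7, -1.9]
grip_width: 0.999
```

```bash
python3 - <<'E'
from h import *
w=shot('wrist','w1.png'); st=ctrl.state(); print(st['position'],np.round(st['orientation'],3).tolist(),st['time'],st['q'])
for l in ['handle_grip','switch_box','crucible']:
    print(l,[(np.round(d['bbox']).astype(int).tolist(),round(d['p'],2)) for d in imaging.spot_in(l,w)][:3])
print(proj(w,[655,186,88]), proj(w,[655,186,98]))
import pickle;pickle.dump(w,open('w1.pkl','wb'))
E
```

```text
[654.80859277 185.11834077 231.25414222] [[-0.939, 0.344, -0.0], [0.344, 0.939, -0.0], [0.0, -0.001, -1.0]] 2.375 [ 9.85684675e-02  4.30143151e-01  1.26538853e+00 -3.93439021e-04
  1.44642045e+00 -1.12085584e+00]
handle_grip [([242, 156, 266, 210], 0.94)]
switch_box [([216, 130, 292, 211], 0.77), ([189, 2, 229, 26], 0.54)]
crucible [([190, 4, 228, 29], 0.95)]
[252.1699152 179.7275081] [252.19241103 182.29191768]
```

View pics/w1.png

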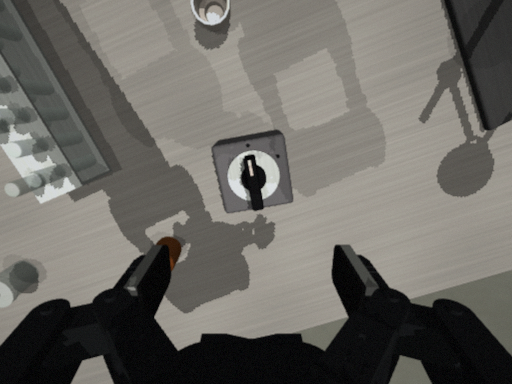

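The wrist view shows the bar from the white-line end (249,156) to (258,210), with the dial at about (254,176). The crucible is at (210,14).

```bash
python3 - <<'E'
from h import *
import pickle;w=pickle.load(open('w1.pkl','rb'))
print('dial z60',onz(w,254,175.5,60))
im=w['image'].astype(int); g=im.max(2)
m=(g<45).astype(np.uint8); m[:150]=0; m[215:]=0; m[:,:235]=0; m[:,275:]=0
# mean over the top: keep white line too
ys,xs=np.nonzero(m); print(len(xs),xs.min(),xs.max(),ys.min(),ys.max())
for y in range(152,214,4):
    r=xs[ys==y]; print(y,(r.min(),r.max()) if len(r) else None)
a=onz(w,249.5,157,98);b=onz(w,257.5,209,98);print(a,b,(a+b)/2,np.linalg.norm(a-b),np.degrees(np.arctan2(*(b-a)[1::-1])))
b=imaging
print('cruc rim', onz(w,210,8,46), onz(w,190,8,46),onz(w,229,8,46))
E
```

```text
dial z60 [658.13403815 187.1673174   60.        ]
738 242 265 155 209
152 None
156 (np.int64(246), np.int64(253))
160 (np.int64(244), np.int64(254))
164 (np.int64(244), np.int64(255))
168 (np.int64(245), np.int64(260))
172 (np.int64(243), np.int64(263))
176 (np.int64(242), np.int64(264))
180 (np.int64(242), np.int64(264))
184 (np.int64(244), np.int64(263))
188 (np.int64(247), np.int64(260))
192 (np.int64(250), np.int64(260))
196 (np.int64(251), np.int64(261))
200 (np.int64(251), np.int64(262))
204 (np.int64(251), np.int64(262))
208 (np.int64(252), np.int64(262))
212 None
[629.63075476 192.42654611  98.        ] [684.3070313  181.23589589  98.        ] [656.96889303 186.831221    98.        ] 55.80972916107571 -11.567037016998292
cruc rim [481.97433571 203.85725658  46.        ] [474.9841102  184.83877944  46.        ] [488.61350965 221.92061914  46.        ]
```

Call:
step_arm:
  motion:
    - [1,-1.4,2.4,50,0,0,-8.5]
    - [1,-1.4,2.4,100,0,0,-8.5]
    - [1,-1.4,2.4,145,0,0,-8.5]
    - [1,-1.4,2.4,160,0,0,-8.5]
    - [1,-1.4,2.4,160,0,0,-8.5]
    - [-1,-1.4,2.4,160,0,0,-8.5]
    - [-1,-1.4,2.4,160,0,0,-8.5]
    - [-1,-1.4,2.4,160,0,0,-8.5]
    - [-1,-1.4,2.4,160,0,0,-8.5]
    - [-1,-1.4,2.4,160,0,0,-8.5]
    - [-1,-1.4,2.4,160,0,0,-8.5]
  grip_force: 40

```text
time: 3.9
position: [657.6, 187.1, 72.5]
orientation: [[-0.98, 0.199, 0.001], [0.199, 0.98, -0.001], [-0.001, -0.001, -1.0]]
ft_force: [-2.3, -2.9, 5.3]
grip_width: 0.126
```

Call:
step_arm:
  motion:
    - [-1,0,0,0,0,0,10]
    - [-1,0,0,0,0,0,20]
    - [-1,0,0,0,0,0,30]
    - [-1,0,0,0,0,0,40]
    - [-1,0,0,0,0,0,50]
    - [-1,0,0,0,0,0,60]
    - [-1,0,0,0,0,0,61]
    - [-1,0,0,0,0,0,61]

```text
time: 4.9
position: [657.7, 187.2, 72.5]
orientation: [[-0.303, 0.953, 0.001], [0.953, 0.303, -0.002], [-0.002, 0.001, -1.0]]
ft_force: [-1.4, -2.4, 5.0]
grip_width: 0.135
```

```bash
python3 - <<'E'
from h import *
st=ctrl.state(); print({k:np.round(st[k],2).tolist() for k in('ft_force','torque','position','orientation','grip_width','q')})
E
```

```text
{'ft_force': [-1.37, -2.44, 5.0], 'torque': [-0.33, 0.25, 1.02], 'position': [657.66, 187.19, 72.53], 'orientation': [[-0.3, 0.95, 0.0], [0.95, 0.3, -0.0], [-0.0, 0.0, -1.0]], 'grip_width': 0.13, 'q': [0.1, 0.58, 1.38, -0.0, 1.18, -0.21]}
```

Call:
step_arm:
  motion:
    - [1,0,0,0,0,0,60]
    - [1,0,0,0,0,0,0]
    - [1,0,0,0,0,0,0]
    - [1,0,0,0,0,0,0]
    - [1,0,0,-50,0,0,0]
    - [1,0,0,-100,0,0,0]
    - [1,36,-40,-120,0,0,0]
    - [1,71,-80,-120,0,0,0]
    - [1,71,-120,-120,0,0,0]
    - [1,71,-164,-120,0,0,0]
    - [1,71,-164,-120,0,0,0]

```text
time: 6.28
position: [476.3, 205.8, 190.3]
orientation: [[-0.299, 0.954, -0.003], [0.954, 0.299, -0.0], [0.0, -0.003, -1.0]]
ft_force: [0.6, 0.6, -0.4]
grip_width: 1.002
```

```bash
python3 - <<'E'
from h import *
w=shot('wrist','w2.png'); st=ctrl.state(); print(st['position'],np.round(st['orientation'],3).tolist(),st['time'])
print(w['shot'])
for l in ['handle_grip','switch_box','crucible']:
    print(l,[(np.round(d['bbox']).astype(int).tolist(),round(d['p'],2)) for d in imaging.spot_in(l,w)][:3])
print(proj(w,[480,205,46]))
import pickle;pickle.dump(w,open('w2.pkl','wb'))
E
```

```text
[478.54863484 206.11661725 191.25372649] [[-0.299, 0.954, 0.0], [0.954, 0.299, 0.0], [0.0, 0.0, -1.0]] 6.325
8
handle_grip [([392, 231, 437, 293], 0.97)]
switch_box [([338, 184, 456, 292], 0.85)]
crucible [([232, 161, 266, 198], 0.58)]
[253.93435939 181.2076119 ]
```

View pics/w2.png

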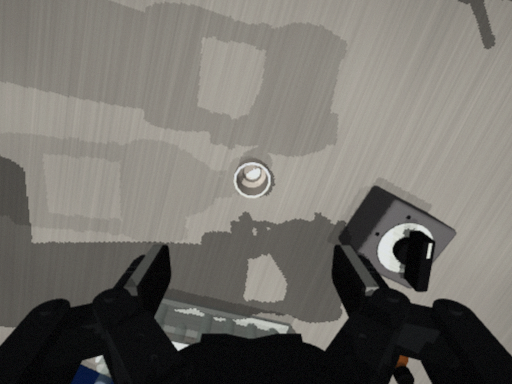

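I mistyped the first row of that call: it asked for a 60° turn while releasing. I'll check that the handle is still fully on and locate the crucible rim.

```bash
python3 - <<'E'
from h import *
import pickle;w=pickle.load(open('w2.pkl','rb'))
im=w['image']; cv2.imwrite('pics/c2.png',cv2.resize(im[180:300,330:460],None,fx=5,fy=5,interpolation=cv2.INTER_CUBIC))
# predicted bar-top corners for the on position
for ang in (-11.6,-41.6,-71.6):
    t=np.radians(ang);d=np.array([np.cos(t),np.sin(t),0]);n=np.array([-d[1],d[0],0])
    print(ang,[np.round(proj(w,np.array([657,187,98])+a*28*d+b*6*n)).astype(int).tolist() for a in(-1,1) for b in(-1,1)])
g=im[150:210,220:285].max(2); ys,xs=np.nonzero(g>225); print(len(xs))
e=cv2.fitEllipse(cv2.convexHull(np.c_[xs,ys].astype(np.int32)).astype(np.float32)); u,v=e[0][0]+220,e[0][1]+150
print(u,v,e[1],onz(w,u,v,46),e[1][0]*(191+78+0-46)/w['fx'])
s=shot('side','s3.png');print([(np.round(d['bbox']).astype(int).tolist(),round(d['p'],2)) for d in imaging.spot_in('handle_grip',s)][:2])
E
```

```text
-11.6 [[397, 259], [405, 249], [443, 283], [451, 274]]
-41.6 [[408, 247], [420, 241], [429, 290], [441, 285]]
-71.6 [[423, 240], [436, 240], [414, 291], [426, 291]]
113
251.81531524658203 179.75189590454102 (33.38907241821289, 34.82926940917969) [477.37763064 205.85085239  46.        ] 26.530533602369594
[([188, 210, 199, 235], 0.71)]
```

View pics/c2.png

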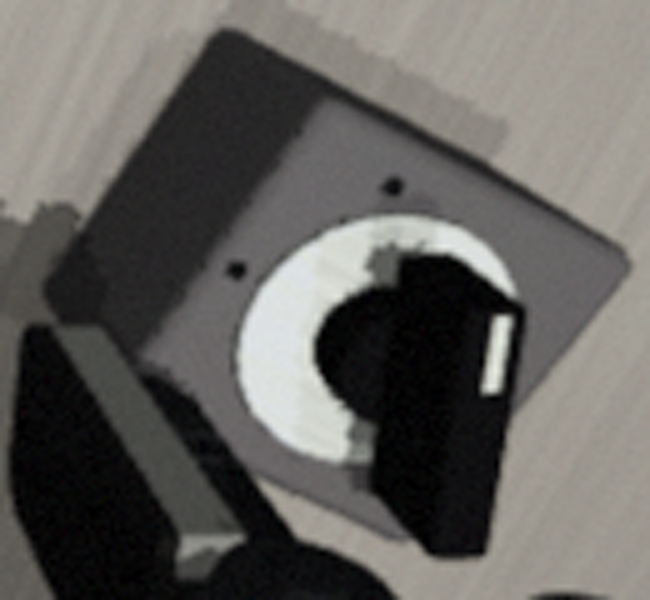

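The handle matches the predicted "on" corners within about 2°. The rim centre is at (252,180), which gives (477.5, 206), almost exactly under the TCP. Descending to grip.

Call:
step_arm:
  motion:
    - [1,0,-1,50,0,0,0]
    - [1,0,-1,100,0,0,0]
    - [1,0,-1,140,0,0,0]
    - [1,0,-1,165,0,0,0]
    - [1,0,-1,180,0,0,0]
    - [1,0,-1,180,0,0,0]
    - [-1,0,-1,180,0,0,0]
    - [-1,0,-1,180,0,0,0]
    - [-1,0,-1,180,0,0,0]
    - [-1,0,-1,180,0,0,0]
    - [-1,0,-1,180,0,0,0]
    - [-1,0,-1,180,0,0,0]
  grip_force: 30

```text
time: 8.07
position: [479.1, 206.0, 12.4]
orientation: [[-0.301, 0.954, 0.001], [0.954, 0.301, 0.0], [-0.0, 0.001, -1.0]]
ft_force: [-2.1, -0.7, 6.0]
grip_width: 0.455
```

Call:
step_arm:
  motion:
    - [-1,0,0,-10,0,0,0]
    - [-1,0,0,-40,0,0,0]
    - [-1,0,0,-80,0,0,0]
    - [-1,0,0,-120,0,0,0]
    - [-1,0,0,-160,0,0,0]
    - [-1,0,0,-180,0,0,0]
    - [-1,0,0,-180,0,0,0]
    - [-1,0,0,-180,0,0,0]

```text
time: 9.07
position: [477.6, 205.7, 190.1]
orientation: [[-0.301, 0.954, -0.002], [0.954, 0.301, -0.0], [0.0, -0.002, -1.0]]
ft_force: [-0.0, -0.0, -1.4]
grip_width: 0.452
```

```bash
python3 - <<'E'
from h import *
s=shot('side');w=shot('wrist');st=ctrl.state();P=st['position'];print(P,st['grip_width'],st['ft_force'],st['time'])
for n,c in(('side',s),('wrist',w)):
    print(n,[(np.round(d['bbox']).astype(int).tolist(),round(d['p'],2)) for d in imaging.spot_in('crucible',c)][:3])
    for z in (-11,19,35): print(z,proj(c,P+[0,0,z]))
u,v=map(int,proj(s,P)); a=cv2.resize(s['image'][v-50:v+50,u-50:u+50],(400,400),interpolation=cv2.INTER_CUBIC)
o=np.zeros((400,800,3),np.uint8);o[:,:400]=a;u,v=map(int,proj(w,P)); print(u,v)
b=w['image'][-250:,125:385]; o[:,400:]=cv2.resize(b,(400,400));cv2.imwrite('pics/held.png',o)
E
```

```text
[477.39507246 205.69381795 189.6731915 ] 0.45674870606407614 [ 0.23281507 -0.32611116 -1.20911776] 9.175
side [([64, 261, 195, 384], 0.73), ([240, 206, 259, 226], 0.58), ([169, 212, 212, 253], 0.38)]
-11 [249.44290808 222.94537687]
19 [249.43707186 215.3846192 ]
35 [249.43385425 211.21623014]
wrist [([210, 217, 293, 317], 0.96)]
-11 [249.97122209 236.86481647]
19 [249.5633988 263.9767596]
35 [249.27059869 283.44200357]
249 245
```

View pics/held.png

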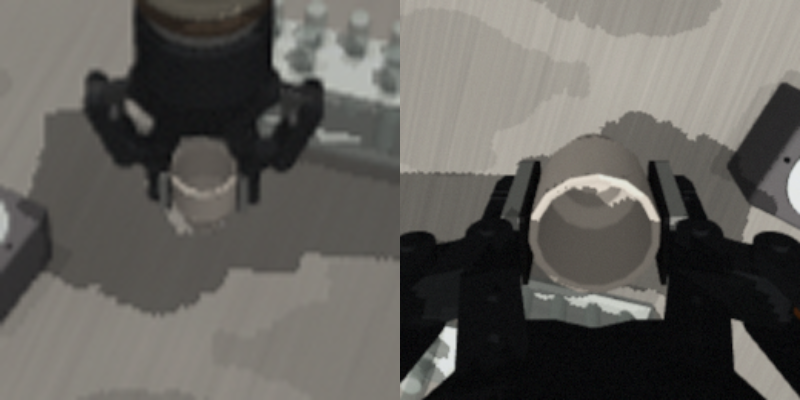

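The crucible is held upright and centred between the pads. Next I'll fly over the rack with its bottom at about 178 mm and the tubes at 110 mm. I'll go just past the window so the wrist camera can see it.

Call:
step_arm:
  motion:
    - [-1,-20,-5,0,0,0,0]
    - [-1,-60,-16,0,0,0,0]
    - [-1,-100,-27,0,0,0,0]
    - [-1,-140,-38,0,0,0,0]
    - [-1,-180,-49,0,0,0,0]
    - [-1,-220,-60,0,0,0,0]
    - [-1,-260,-70,0,0,0,0]
    - [-1,-300,-81,0,0,0,0]
    - [-1,-340,-92,0,0,0,0]
    - [-1,-380,-103,0,0,0,0]
    - [-1,-420,-113,0,0,0,0]
    - [-1,-460,-124,0,0,0,0]
    - [-1,-500,-135,0,0,0,0]
    - [-1,-518,-140,0,0,0,0]
    - [-1,-518,-140,0,0,0,0]
    - [-1,-518,-140,0,0,0,0]

```text
time: 11.28
position: [500.7, -328.8, 190.9]
orientation: [[-0.302, 0.953, -0.001], [0.953, 0.302, 0.001], [0.001, -0.0, -1.0]]
ft_force: [-1.0, 0.3, 0.4]
grip_width: 0.452
```

```bash
python3 - <<'E'
from h import *
import pickle
w=shot('wrist','w4.png');st=ctrl.state();P=st['position'];print(P,st['grip_width'],st['time'],np.round(st['orientation'],3).tolist())
print([(np.round(d['bbox']).astype(int).tolist(),round(d['p'],2)) for d in imaging.spot_in('ioniser',w)][:3])
print(proj(w,[500,-237,51]),proj(w,[530,-237,51])); pickle.dump(w,open('w4.pkl','wb'))
E
```

```text
[ 500.78358126 -328.75597032  191.09543304] 0.4539490335496058 11.325 [[-0.302, 0.953, -0.0], [0.953, 0.302, 0.001], [0.001, -0.0, -1.0]]
[([8, 2, 179, 98], 0.78), ([208, 11, 356, 168], 0.77), ([322, 203, 441, 302], 0.76)]
[278.86427084  91.28711321] [308.4526158  101.31117041]
```

View pics/w4.png

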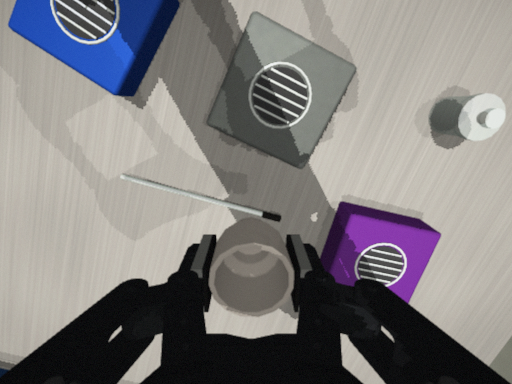

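The grey box's ring is at about (280,95), roughly 62 px across, and the crucible is at (250,267). I'll fit the ring.

```bash
python3 - <<'E'
from h import *
import pickle
w=pickle.load(open('w4.pkl','rb'));im=w['image'];g=im[50:140,235:325].min(2)
ys,xs=np.nonzero(g>165); k=np.hypot(xs-45,ys-45)<38; xs,ys=xs[k],ys[k]
h=cv2.convexHull(np.c_[xs,ys].astype(np.int32)).astype(np.float32); e=cv2.fitEllipse(h);u,v=e[0][0]+235,e[0][1]+50
c=onz(w,u,v,51); print(u,v,e[1],c)
print('dia',np.linalg.norm(onz(w,u-31,v,51)-onz(w,u+31,v,51)))
# box top corners check (z=50)
q=np.array([onz(w,*x,50) for x in((254,13),(355,70),(303,167))]);print(q.round(),'centre from diag',(q[0]+q[2])/2,np.linalg.norm(q[0]-q[1]),np.linalg.norm(q[1]-q[2]))
st=ctrl.state();d=c-st['position'];print('tool shift',st['orientation'].T@d if hasattr(st['orientation'],'T') else np.array(st['orientation']).T@d)
E
```

```text
282.14165115356445 92.75509262084961 (58.43808364868164, 64.43769836425781) [ 503.39951153 -237.30169093   51.        ]
dia 58.850689781712646
[[ 458. -182.   50.]
 [ 561. -198.   50.]
 [ 548. -299.   50.]] centre from diag [ 502.92795168 -240.55162713   50.        ] 104.88462975873333 101.71259684536308
tool shift [ 86.40432168  30.10191661 140.30259558]
```

Call:
step_arm:
  motion:
    - [-1,20,7,0,0,0,0]
    - [-1,50,17,0,0,0,0]
    - [-1,75,26,20,0,0,0]
    - [-1,85,29,50,0,0,0]
    - [-1,85,29,75,0,0,0]
    - [-1,85,29,93,0,0,0]
    - [-1,85,29,95,0,0,0]
    - [-1,85,29,95,0,0,0]

```text
time: 12.38
position: [503.2, -240.6, 97.1]
orientation: [[-0.301, 0.954, 0.001], [0.954, 0.301, -0.001], [-0.001, 0.001, -1.0]]
ft_force: [-1.0, -0.4, -0.7]
grip_width: 0.451
```

```bash
python3 - <<'E'
from h import *
import pickle
w=pickle.load(open('w4.pkl','rb'));g=w['image'][50:140,235:325].min(2).astype(float)
# ring fit: for each angle the outermost bright maximum
best=None
for u in np.arange(276,286,.5):
  for v in np.arange(89,100,.5):
    c=onz(w,u,v,51);t=np.linspace(0,2*np.pi,120)
    pts=np.array([proj(w,c+[28*np.cos(a),28*np.sin(a),0]) for a in t])-[235,50]
    s=cv2.remap(g.astype(np.float32),pts[:,0].astype(np.float32)[None],pts[:,1].astype(np.float32)[None],1).mean()
    if best is None or s>best[0]: best=(s,u,v,c)
print(best)
s=shot('side');p=shot('scene');x=shot('wrist');st=ctrl.state();P=np.array(st['position']);print(P,st['grip_width'],st['time'])
o=np.zeros((400,800,3),np.uint8)
for i,(n,c) in enumerate((('side',s),('scene',p))):
    print(n,[(np.round(d['bbox']).astype(int).tolist(),round(d['p'],2)) for d in imaging.spot_in('crucible',c)][:2],'foot',proj(c,P-[0,0,12]),'win',proj(c,best[3]))
    u,v=map(int,proj(c,best[3]));u0,v0=u-40,v-45
    o[:,400*i:400*i+400]=cv2.resize(c['image'][v0:v0+80,u0:u0+80],(400,400),interpolation=cv2.INTER_CUBIC); print(u0,v0)
cv2.imwrite('pics/near.png',o)
E
```

```text
(np.float32(164.83353), np.float64(280.0), np.float64(95.5), array([ 502.27685173, -240.23827418,   51.        ]))
[ 503.44410585 -241.0890999    97.5076413 ] 0.4563251810050016 12.525
side [([288, 118, 298, 136], 0.72)] foot [289.09729724 131.72359369] win [288.65066022 139.97264615]
248 94
scene [([180, 264, 194, 279], 0.67), ([308, 244, 318, 267], 0.25)] foot [188.64727547 278.28662966] win [190.25535601 283.63379209]
150 238
```

View pics/near.png

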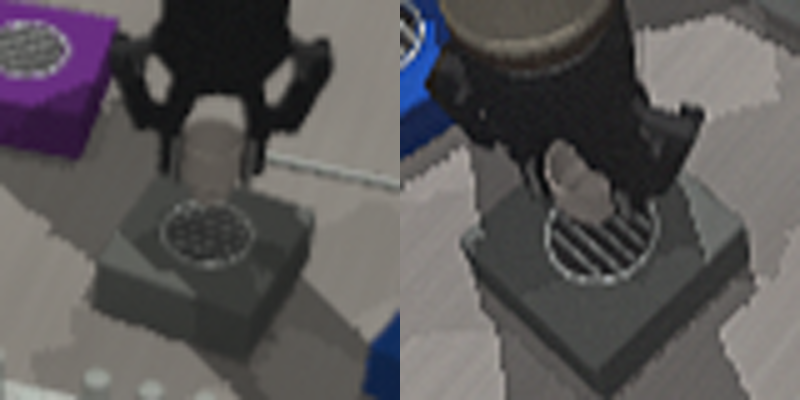

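Call:
step_arm:
  motion:
    - [-1,1,-0.7,8,0,0,0]
    - [-1,1,-0.7,16,0,0,0]
    - [-1,1,-0.7,22,0,0,0]
    - [-1,1,-0.7,24,0,0,0]
    - [-1,1,-0.7,24,0,0,0]
    - [-1,1,-0.7,24,0,0,0]
    - [-1,1,-0.7,24,0,0,0]

```text
time: 13.5
position: [502.0, -239.9, 72.6]
orientation: [[-0.301, 0.954, 0.0], [0.954, 0.301, -0.0], [-0.0, 0.0, -1.0]]
ft_force: [0.2, 0.3, -0.5]
grip_width: 0.457
```

```bash
python3 - <<'E'
from h import *
s=shot('side');p=shot('scene');x=shot('wrist','w9.png');st=ctrl.state();P=np.array(st['position']);print(P,st['grip_width'],st['ft_force'],st['time'],np.abs(st['dq']).max())
W=np.array([502.3,-240.2,51]);o=np.zeros((400,800,3),np.uint8);t=np.linspace(0,2*np.pi,60)
for i,(n,c) in enumerate((('side',s),('scene',p))):
    print(n,[(np.round(d['bbox']).astype(int).tolist(),round(d['p'],2)) for d in imaging.spot_in('crucible',c)][:2])
    u0,v0=(proj(c,W)-[30,40]).astype(int)
    a=cv2.resize(c['image'][v0:v0+60,u0:u0+60],(400,400),interpolation=cv2.INTER_CUBIC)
    for z,r,col in((61,13,(0,255,0)),(51,30,(0,0,255))):
        pts=np.array([(proj(c,[W[0]+r*np.cos(k),W[1]+r*np.sin(k),z])-[u0,v0]+.5)*400/60 for k in t]).astype(int)
        cv2.polylines(a,[pts],True,col,1)
    o[:,400*i:400*i+400]=a
cv2.imwrite('pics/final.png',o)
E
```

```text
[ 501.880994   -239.80374388   72.47235572] 0.452425162456712 [-0.10515892  0.60225731 -0.66462171] 13.65 0.0012315466289855113
side [([284, 126, 298, 140], 0.54)]
scene [([308, 249, 322, 266], 0.65), ([181, 269, 193, 282], 0.63)]
```

View pics/final.png

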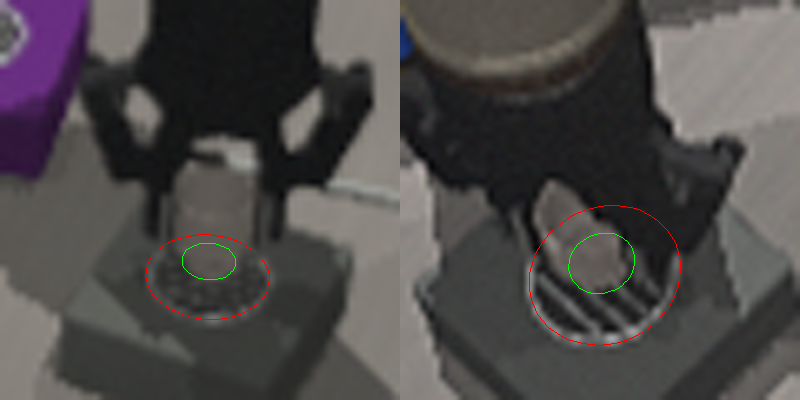

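The foot outline lies on the predicted 10 mm ring in both views, and the arm is still with no contact force. I'm handing it in.

```bash
python3 -c "
from station import ctrl; print(ctrl.close_job())"
```

```text
the job is handed in; nothing more can be done
None
```

The job is handed in at about 13.7 s. I turned the switch to on, then carried the crucible over the rack, its underside about 178 mm up against tubes of 110 mm. It is now held upright and still over the grey static eliminator's window.

**Last checks:**
- **Position:** the TCP is within about 1 mm of the measured window centre.
- **Height:** the underside works out at about 10 mm above the window, give or take 2 mm. The foot outline matched the prediction in both the side and scene cameras.
- **Stillness and contact:** the arm was not moving, and the wrist force was below 1 N, so nothing is touching.
- **Switch:** the handle matched the on position within about 2° when I last looked, just before gripping the crucible.

**What went wrong or disagreed:**
- **Stray turn:** I mistyped one row while letting go of the handle, which briefly asked for up to about 10° more turn against the end stop. The handle was still on when I checked it afterwards, but I did not read the force during that row.
- **Window centre:** my early estimates disagreed by up to about 6 mm. I used the ring fit from the close wrist picture, which the side and scene views matched to about 1 pixel.
- **Bystanders:** I did not measure the bottles, rod and stand again at the end. The arm never went near them.

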